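Seat the domed stake in the stake holder

ROBOT

A 7-joint arm with a two-finger parallel gripper is mounted at the origin on the work surface. World frame = base frame: x ahead of the robot, y to its left, z up, the work surface at z = 0. Lengths are in m, angles in degrees, forces in N, time in s.
With the tool pointing down it reaches from about 0.4 to 0.875 m from the base axis. Payload 4.4 kg.
Tool frame: the origin (TCP) lies midway between the tips of the shut fingers; the grasp point (between the pads) lies 19 mm behind it (ctrl.hold_point_z is the distance from the TCP to the grasp point, in m); z points along the fingers, y is the direction in which the jaws open and shut (so a half turn about z gives the same grasp; the last joint's range is limited). The gripper opens to 85 mm and grips with 20 to 120 N. Pads are 22 mm wide; open, the fingers measure 114 mm over their backs; the gripper's body (76 mm by 85 mm) begins 54 mm behind the grasp point. The pads swing forward as they close: fully open they stand 13 mm farther back than shut.
Start: joints at [69.167, 36.005, 2.206, 86.941, -1.547, 57.084, -1.146], TCP at [0.191, -0.621, 0.231] pointing down, gripper open.
Joint ranges: [-175.42, 175.42], [-21.48, 121.26], [-71.46, 75.88], [10.55, 141.38], [-63.04, 243.04], [13.31, 113.54], [-168.57, 168.57]. Speed limits (degrees/s): [147.25, 147.25, 180, 180, 180, 180, 180].

INTERFACE

Orientations are given as a 3x3 rotation matrix whose columns are the frame's x, y, z axes.
In Python, from plant import ctrl gives the robot as it stands. The module is installed in compiled form; this text tells all that it offers.
- The arm moves only by the tool jog_arm, never from a script. Its argument "series" is a list of rows, each a list of 3 entries, a list of its own where there are three numbers: the closure, from 0 (fully open) to 1 (shut), then the shift along the tool's x, y, z in mm, then the turn about the tool's z in degrees. In form: [[jaw, [x, y, z], turn], ...]. A call has 1 to 20 rows; each row shifts and turns the commanded pose from where the row before left it, along the tool's axes as they then stand; what a row does not reach is not made up. A row lasts 1/8 s, in which the tool goes at most 62.5 mm and 10.7 degrees, less where a joint would pass 70% of its speed; a pose out of reach is approached as far as the arm can. A call is refused whole if a number of a shift passes 62.5 or a number of a turn 10.7, either way. A call with a gripper value outside its range is refused whole. The fingers move at their own pace and stop on an object; "force" is the grip in N (left out, the last holds). Time passes only in rows, so rows that do not move let the fingers close. It gives the time, the measured TCP pose, the force and the opening at its end, in the units of the state.
- ctrl.read_state(): the state, without advancing time (a new reading comes with each control period).
- ctrl.grab_frame(name): name is "scene" or "top"; returns (picture, depth): 400x640x3 uint8, red, green, blue; 400x640 float32, m along the optical axis (not along the pixel's ray), 0 where there is no reading.
- ctrl.calibration(name): a dict with "fovy" (degrees; the focal length in pixels is half the picture's height over the tangent of half this angle, whatever the lens; pixels are square), "cx", "cy" (the principal point, pixels), "D" ([k1, k2, p1, p2, k3] as OpenCV has them; the pictures are not rectified), "origin" and "rotation" of the camera in the world. Camera axes: x right, y down, z forward; pixel columns grow to the right and rows downward; lengths in m; the calibration is good to about 2 mm. A picture is of the moment at which its call begins. calibration takes no time and is no camera call.
- ctrl.job_done(): hands the job in, once; it reports no verdict.
Trained networks look in the newest picture that a camera, given by its name, has taken for a name from the list of things; names that differ only in an ending like _2 or _b are one class to them, and where a whole thing is asked for, a point or a joint stands for the part that bears it (a point fixed in the world has none). Each returns a list of dicts, best first, with "p" (0 to 1); they miss things now and then, are a little off and sometimes report something else, mostly with a low value. They report only what shows in the picture. A call takes as long as a camera call. They do not tell look-alikes from the thing itself.
- ctrl.recognise(camera, target): "position" ([column, row] in pixels, amid what is visible of it).
- ctrl.landmark_of(camera, target): "position" ([column, row] in pixels: a listed point, or the origin of a listed thing).
The state is a dict: "clock": time; "q": joint angles; "dq": joint speeds; "effort": joint torques, N m; "ee_pos": TCP position; "orientation": TCP orientation; "wrist_force": force on the tool from outside, world axes, zero at the start; "ft_torque": the same for the moment, N m; "finger_gap": finger opening in m.
Only numpy, scipy, OpenCV 4.12 (cv2) and the standard library are available. Lean on these libraries where they do the work, as an engineer would, in place of code of your own. Each camera call takes 0.05 s, during which the arm holds its last target.

TASK

Take the stake with the broad domed (mushroom) head out of the wooden rack, lower its tapered shank into the socket of the bench stake holder without dropping it, and tap or press it down until its shoulder sits flush on the holder all round and friction holds it. Let go of it, and leave the other two stakes in their holes and the silver salver where it lies.

Things in the scene. Friction and masses are not known exactly. Their poses are not given: they have to be found in the camera images.
- domed_stake: Steel. Origin on its axis at the underside of its shoulder, z up. Round tapered shank 55 mm long below (radius 13 mm at the shoulder, 1 mm less per 10 mm, tip 7); shoulder disc diameter 44, z 0 to 8; neck diameter 20 to z 24; head: straight band diameter 42, z 26 to 42 (grip here from above), then a low dome to z 57. 0.32 to 0.48 kg. Stands upright in one of the rack's holes.
- flat_stake: Steel. Origin on its axis at the underside of its shoulder, z up. Round tapered shank 55 mm long below (radius 13 mm at the shoulder, 1 mm less per 10 mm, tip 7); shoulder disc diameter 44, z 0 to 8; neck diameter 20 to z 24; flat-topped round head diameter 42, z 24 to 44. Stands in another hole of the rack.
- cone_stake: Steel. Origin on its axis at the underside of its shoulder, z up. Round tapered shank 55 mm long below (radius 13 mm at the shoulder, 1 mm less per 10 mm, tip 7); shoulder disc diameter 44, z 0 to 8; neck diameter 20 to z 24; slender head, diameter 32 from z 24 to 40, then a cone to a point at z 80. Stands in another hole of the rack.
- rack: Fixed block of pale wood, 100 (x) by 270 (y) by 70 mm high, origin at the centre of its underside. Three loose 30 mm holes in its top, on its y axis at -85, 0 and +85 mm, hold the three stakes in any order, shoulders resting on the top; they lift straight out. Fingers that close along the rack's x have the most room.
- holder: Stake holder: fixed dark cast block 84 by 84 mm on a bolted flange 150 (x) by 110 (y) by 12 mm, top face 90 mm above the bench; origin at the centre of its underside. The upright socket opens in the middle of the top face: a 29 mm hole lined with a four-part sprung brass bush of the shank's taper, leaving 4 mm all round the shank's tip.
- holder_mouth (a point): Centre of the socket mouth, in the holder's top face, z up. Under its own weight the stake stops with its shoulder 7 to 13 mm above this face; a downward push rising to 9 to 18 N drives it home, until the shoulder lies on the face (stake origin at this point). It then stays by friction.
- salver: Round silver salver lying on the bench, 280 mm across, 14 mm high, with a scalloped rim; origin at the centre of its underside. Leave alone.
There are look-alikes about, which are no part of the job. What is shaped like the domed_stake but red is not meant.

How it is judged:
By the outcome, as a careful person would: the job done as asked, in the order asked, and still so for the second after the job is handed in, with the robot touching nothing.
It also fails if it takes over 48 s, if anything falls off the work surface, if the arm or the gripper's body presses on something with over 40 N, if the wrist force passes 120 N, or if a joint passes its speed limit or range.

## Working session

There is one attempt and no reset: what is moved stays moved. The work goes in short steps, Python scripts to look and compute and a tool call to move; the robot and the scene stay as the last step left them, time stands still between calls to the robot, and variables do not carry over. Pictures are saved under pics/ and viewed, and the job is handed in when it is done.

Besides the shell and the picture viewer there is one more tool, called after "Emit:" as name(argument=value, ...), one argument or row to a line, values as JSON. jog_arm: Moves the arm, as the interface text tells. Its arguments: {"type":"object","properties":{"series":{"type":"array","items":{"type":"array"}},"force":{"type":"number"}},"required":["series"]}

```bash
mkdir -p pics; python3 - <<'E'
from plant import ctrl
import cv2
for n in ("scene","top"):
    p,d=ctrl.grab_frame(n); cv2.imwrite(f"pics/{n}0.png",p[:,:,::-1])
    import numpy as np; np.savez(f"{n}0.npz",p=p,d=d)
    c=ctrl.calibration(n); print(n,c)
    for t in ("domed_stake","flat_stake","cone_stake","holder","rack","salver","holder_mouth"):
        if t!="holder_mouth" : print(t,[(np.round(r["position"],1),round(r["p"],2)) for r in ctrl.recognise(n,t)][:4])
        if t in("domed_stake","holder_mouth","holder"): print(t,"LM",[(np.round(r["position"],1),round(r["p"],2)) for r in ctrl.landmark_of(n,t)][:4])
print(ctrl.read_state(), ctrl.hold_point_z)
E
```

```text
scene {'fovy': 46.42740913847047, 'cx': 317.63785402248516, 'cy': 196.38645180674024, 'D': array([-0.13857642,  0.        ,  0.        ,  0.        ,  0.        ]), 'origin': array([1.35828238, 0.32935086, 0.74296577]), 'rotation': array([[-0.31682424,  0.61200424, -0.72461936],
       [ 0.94843078,  0.19630465, -0.24888457],
       [-0.01007226, -0.76610397, -0.64263773]])}
domed_stake [(array([365.2, 181.6]), 0.95), (array([291.7, 137.5]), 0.8)]
domed_stake LM [(array([291.2, 142.7]), 0.93), (array([467.7, 220.6]), 0.92), (array([368.9, 187.6]), 0.71), (array([332.7, 181.1]), 0.6)]
flat_stake [(array([333.4, 172.2]), 0.63)]
cone_stake [(array([400.6, 189.1]), 0.88)]
holder [(array([217.6, 164.2]), 0.63)]
holder LM [(array([217.1, 173.8]), 0.79)]
rack [(array([370.6, 204.8]), 0.95)]
salver [(array([277.2, 279.1]), 0.97)]
holder_mouth LM [(array([210.6, 144.2]), 0.81)]
top {'fovy': 47.35268588639661, 'cx': 320.0755235507137, 'cy': 202.87549287295639, 'D': array([-0.04755018,  0.        ,  0.        ,  0.        ,  0.        ]), 'origin': array([0.55034267, 0.09230511, 1.00596234]), '
[... 828 characters left out ...]
07781, -1.14666395]), 'dq': array([-0.05009263,  0.00935641, -0.08351051, -0.04097777, -0.0427028 ,
        0.00244358, -0.01235225]), 'effort': array([ 1.30811266e-03, -5.63276303e+01,  1.22649964e+00, -1.93788582e+01,
        1.09648835e-02,  1.60618951e-03, -3.50136850e-05]), 'ee_pos': array([ 0.19074261, -0.62141655,  0.23132833]), 'orientation': array([[ 9.56000499e-01,  2.93365033e-01,  4.78216420e-05],
       [ 2.93365036e-01, -9.56000498e-01, -5.66846090e-05],
       [ 2.90882314e-05,  6.82197122e-05, -9.99999997e-01]]), 'wrist_force': array([ 0.9929499 ,  0.44063923, -0.30159728]), 'ft_torque': array([-0.0195696 ,  0.00281097, -0.01142134]), 'finger_gap': 0.08533941701600169} 0.0187
```

View pictures.

View pics/scene0.png

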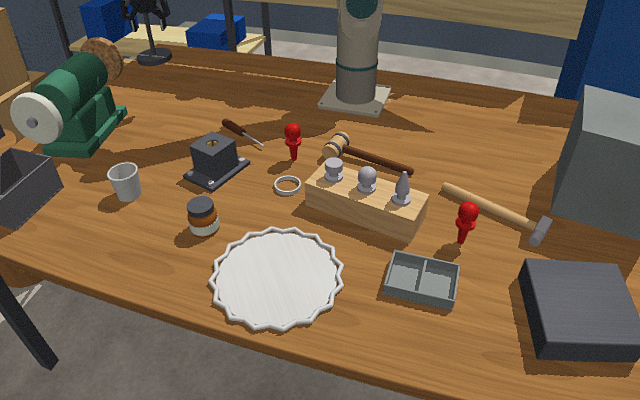

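View pics/top0.png

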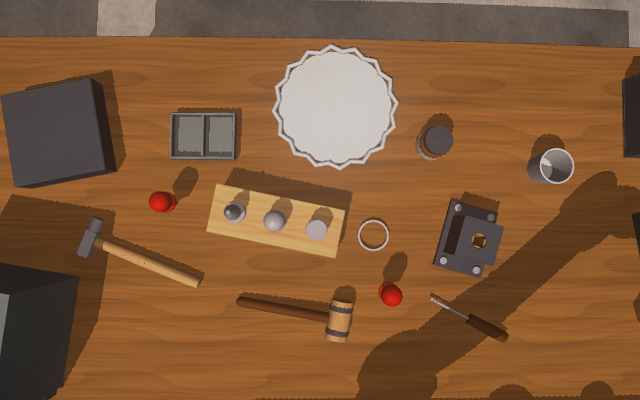

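```bash
python3 - <<'E'
import cv2
a=cv2.imread("pics/scene0.png")[90:270,170:500]; cv2.imwrite("pics/c1.png",cv2.resize(a,None,fx=2.4,fy=2.4,interpolation=cv2.INTER_CUBIC))
a=cv2.imread("pics/top0.png")[160:310,190:510]; cv2.imwrite("pics/c2.png",cv2.resize(a,None,fx=2.5,fy=2.5,interpolation=cv2.INTER_CUBIC))
E
```

```text
(no output)
```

View pics/c1.png

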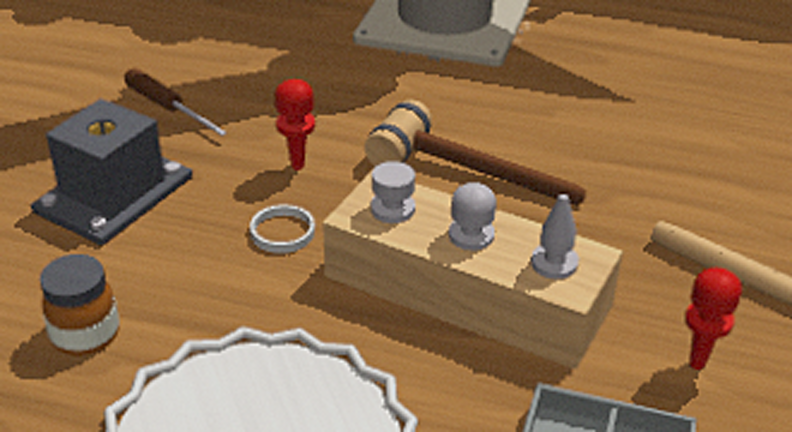

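View pics/c2.png

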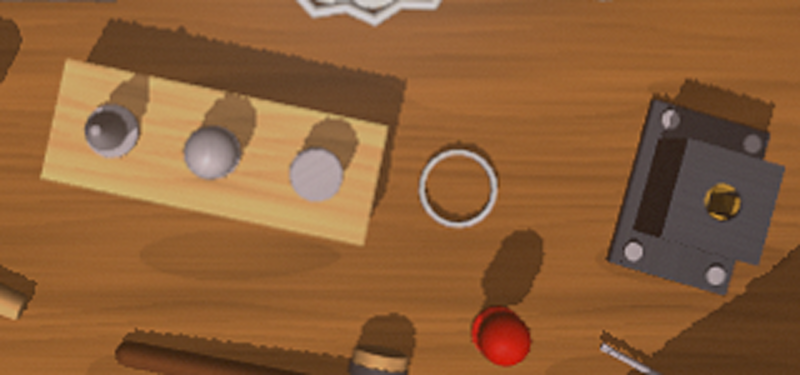

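```bash
cat > h.py <<'E'
import numpy as np, cv2
from plant import ctrl
def cam(n):
    c=ctrl.calibration(n); f=200/np.tan(np.radians(c["fovy"]/2))
    K=np.array([[f,0,c["cx"]],[0,f,c["cy"]],[0,0,1]]); return K,np.array(c["D"]),np.array(c["origin"]),np.array(c["rotation"])
def rays(n,uv):
    K,D,o,R=cam(n); r=cv2.undistortPoints(np.array(uv,float).reshape(-1,1,2),K,D).reshape(-1,2)
    return o,np.c_[r,np.ones(len(r))]@R.T
def cloud(n,d):
    h,w=d.shape; v,u=np.mgrid[:h,:w]; o,r=rays(n,np.c_[u.ravel(),v.ravel()])
    P=o+r*d.reshape(-1,1); P[d.ravel()==0]=np.nan; return P.reshape(h,w,3)
def at_z(n,uv,z):
    o,r=rays(n,uv); return o+r*((z-o[2])/r[:,2])[:,None]
def proj(n,X):
    K,D,o,R=cam(n); return cv2.projectPoints(np.array(X,float).reshape(-1,3),R.T,(-R.T@o).reshape(3,1),K,D)[0].reshape(-1,2)
E
python3 - <<'E'
from h import *
np.set_printoptions(precision=4,suppress=True)
for n in("top","scene"):
    z=np.load(n+"0.npz"); P=cloud(n,z["d"]); 
    bench=P[(abs(P[...,2])<.01)]; print(n,"bench z",np.median(bench[:,2]))
    uv={"top":[(274,221),(318,230),(234,211),(464,239)],"scene":[(366,180),(333,172),(401,189),(213,160)]}[n]
    for c in uv:
        p=P[c[1],c[0]]; print(c,p)
    X=P.reshape(-1,3)
    # holder top
    g0=P[239,464] if n=="top" else hc
    hc=g0
    m=(abs(X[:,2]-.090)<.004)&(np.hypot(X[:,0]-hc[0],X[:,1]-hc[1])<.12)
    Q=X[m]; (c,s,a)=cv2.minAreaRect(Q[:,:2].astype(np.float32)*1000); print("holder rect",c,s,a,"z",np.median(Q[:,2]),len(Q))
    rc=P[221,274] if n=="top" else rc
    m=(abs(X[:,2]-.070)<.003)&(np.hypot(X[:,0]-rc[0],X[:,1]-rc[1])<.17)
    Q=X[m]; (c,s,a)=cv2.minAreaRect(Q[:,:2].astype(np.float32)*1000); print("rack rect",c,s,a,"z",np.median(Q[:,2]),len(Q))
    # dome: sphere-ish points near
    m=(X[:,2]>.108)&(np.hypot(X[:,0]-rc[0],X[:,1]-rc[1])<.035)
    Q=X[m]; print("head", len(Q),Q.min(0),Q.max(0),(Q.min(0)+Q.max(0))/2)
    m=(X[:,2]>.09)&(X[:,2]<.11)&(np.hypot(X[:,0]-rc[0],X[:,1]-rc[1])<.04);Q=X[m]
    print("band",len(Q), Q.min(0) if len(Q) else 0,Q.max(0) if len(Q) else 0)
E
```

```text
top bench z 0.0009279930947430071
(274, 221) [0.5383 0.1635 0.1279]
(318, 230) [0.5215 0.0786 0.115 ]
(234, 211) [0.5566 0.24   0.1314]
(464, 239) [ 0.5052 -0.2175  0.0916]
holder rect (502.9364013671875, -248.3292694091797) (85.16712188720703, 84.81317138671875) 73.98938751220703 z 0.0909350827894318 1532
rack rect (539.4497680664062, 165.4146270751953) (271.33599853515625, 100.31436157226562) 78.861572265625 z 0.07051626671986255 4800
head 356 [0.5185 0.1449 0.1081] [0.5596 0.1843 0.1304] [0.5391 0.1646 0.1192]
band 8 [0.5284 0.144  0.0943] [0.5539 0.15   0.1081]
scene bench z 0.0013359481895245384
(366, 180) [0.5586 0.1679 0.11  ]
(333, 172) [0.5434 0.0873 0.1025]
(401, 189) [0.5702 0.248  0.1132]
(213, 160) [ 0.5567 -0.2182  0.0797]
holder rect (503.1920471191406, -248.6345672607422) (89.87434387207031, 87.59823608398438) 73.76158142089844 z 0.09130355936622131 600
rack rect (539.07861328125, 164.61648559570312) (272.6057434082031, 106.46221923828125) 79.47402954101562 z 0.07075629023502411 2308
head 229 [0.5245 0.1457 0.1081] [0.5617 0.1859 0.1284] [0.5431 0.1658 0.1182]
band 80 [0.5352 0.1473 0.0949] [0.5614 0.1856 0.11  ]
```

Candidates for the mushroom stake in the top picture are steel (274,221), red (390,292) and red (162,202). The middle steel stake in the rack at (274,221) fits: it has a broad dome on a neck and shoulder, and the enlarged crops confirm it. The red ones are excluded. Its neighbours are the flat stake at (318,230) and the cone at (234,211). The holder mouth is near (0.503, -0.2485, 0.09) and the stake near (0.539, 0.1645).

Emit:
jog_arm(
  series=[
    [0,[31.3,-36.1,0],0],
    [0,[31.3,-36.1,0],0],
    [0,[31.3,-36.1,0],0],
    [0,[31.3,-36.1,0],0],
    [0,[31.3,-36.1,0],0],
    [0,[31.3,-36.1,0],0],
    [0,[31.3,-36.1,0],0],
    [0,[31.3,-36.1,0],0],
    [0,[31.3,-36.1,0],0],
    [0,[31.3,-36.1,0],0],
    [0,[31.3,-36.1,0],0],
    [0,[31.3,-36.1,0],0],
    [0,[31.3,-36.1,0],0],
    [0,[31.3,-36.1,0],0],
    [0,[31.3,-36.1,0],0],
    [0,[31.3,-36.1,0],0],
    [0,[31.3,-36.1,0],0],
    [0,[31.3,-36.1,0],0],
  ],
  force=80,
)

```text
clock: 3.25
ee_pos: [0.5394, 0.1665, 0.2315]
orientation: [[0.956, 0.293, 0.001], [0.293, -0.956, -0.0], [0.001, 0.0, -1.0]]
wrist_force: [0.7, -0.2, -0.0]
finger_gap: 0.0854
```

Emit:
jog_arm(
  series=[
    [0,[0,0,0],-10.3],
    [0,[0,0,0],-10.3],
    [0,[0,0,0],-10.3],
    [0,[0,0,0],-10.3],
    [0,[0,0,0],-10.3],
    [0,[0,0,0],-10.3],
    [0,[0,0,0],0],
    [0,[0,0,0],0],
  ],
)

```text
clock: 4.25
ee_pos: [0.5388, 0.165, 0.2313]
orientation: [[0.196, 0.981, 0.0], [0.981, -0.196, -0.0], [-0.0, 0.0, -1.0]]
wrist_force: [-0.2, 0.3, 0.6]
finger_gap: 0.0858
```

```bash
cat > go.py <<'E'
import sys; from h import *
np.set_printoptions(precision=4,suppress=True)
s=ctrl.read_state(); R=np.array(s["orientation"])
print("t",s["clock"],"p",s["ee_pos"],"yaw_y",np.degrees(np.arctan2(R[1,1],R[0,1])),"F",s["wrist_force"],"gap",s["finger_gap"],"q",s["q"], "tilt",R[:,2])
if len(sys.argv)>3: print("tool mm",R.T@(np.array(list(map(float,sys.argv[1:4])))-s["ee_pos"])*1000)
E
python3 go.py 0.539 0.1645 0.19
```

```text
t 4.25 p [0.5388 0.165  0.2313] yaw_y -11.32467546186643 F [-0.2314  0.2885  0.5596] gap 0.08581528118889623 q [ -5.7655  30.0314 -21.383  100.6286  13.4238  51.8485 -44.2028] tilt [ 0.0001 -0.0001 -1.    ]
tool mm [-0.4204  0.3133 41.3419]
```

Emit:
jog_arm(
  series=[
    [0,[-0.4,0.3,40],0],
    [0,[0,0,40],0],
    [0,[0,0,40],0],
    [0,[0,0,20],0],
    [0,[0,0,7.3],0],
    [0,[0,0,0],0],
    [0,[0,0,0],0],
  ],
)

```text
clock: 5.12
ee_pos: [0.5397, 0.165, 0.085]
orientation: [[0.194, 0.981, 0.002], [0.981, -0.194, 0.001], [0.001, 0.002, -1.0]]
wrist_force: [0.0, -0.3, -0.6]
finger_gap: 0.085
```

```bash
python3 go.py 0.539 0.1645 0.084; python3 - <<'E'
from h import *
o=[]
for n,b in(("scene",(130,230,300,450)),("top",(150,280,190,370))):
    p,d=ctrl.grab_frame(n); a=p[b[0]:b[1],b[2]:b[3],::-1]; a=cv2.resize(a,(600,int(600*a.shape[0]/a.shape[1])),interpolation=cv2.INTER_CUBIC); cv2.imwrite(f"pics/{n}1.png",a)
E
```

```text
t 5.125 p [0.5397 0.165  0.085 ] yaw_y -11.164400658609189 F [ 0.0394 -0.3361 -0.6382] gap 0.08496665261770034 q [ -9.276   41.3671 -16.4454 107.6676  19.7683  33.6189 -49.5713] tilt [ 0.0019  0.0006 -1.    ]
tool mm [-0.6099 -0.5934  1.0443]
```

View pics/scene1.png

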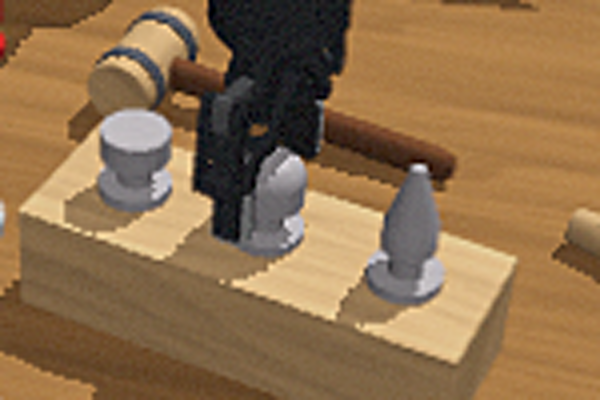

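The crop shows the fingers straddling the domed head along the rack's x (near finger at about (235,190)). The flat and cone stakes stand clear. I'll close the gripper now.

Emit:
jog_arm(
  series=[
    [0.3,[0,0,0],0],
    [0.6,[0,0,0],0],
    [1,[0,0,0],0],
    [1,[0,0,0],0],
    [1,[0,0,0],0],
    [1,[0,0,0],0],
    [1,[0,0,0],0],
  ],
  force=80,
)

```text
clock: 6.1
ee_pos: [0.539, 0.1647, 0.0846]
orientation: [[0.193, 0.981, 0.0], [0.981, -0.193, -0.0], [-0.0, 0.0, -1.0]]
wrist_force: [-1.5, -0.9, 4.2]
finger_gap: 0.0399
```

```bash
python3 go.py 0.539 0.1645 0.084
```

```text
t 6.1 p [0.539  0.1647 0.0846] yaw_y -11.142606017108296 F [-1.4522 -0.9106  4.2261] gap 0.039910073247780446 q [ -9.2731  41.393  -16.4487 107.7103  19.7715  33.6487 -49.5598] tilt [ 0.0004 -0.0001 -1.    ]
tool mm [-0.1817  0.0593  0.6467]
```

Emit:
jog_arm(
  series=[
    [1,[0,0,-5],0],
    [1,[0,0,-15],0],
    [1,[0,0,-30],0],
    [1,[0,0,-35],0],
    [1,[0,0,-35],0],
    [1,[0,0,-20],0],
    [1,[0,0,0],0],
    [1,[0,0,0],0],
  ],
)

```text
clock: 7.1
ee_pos: [0.5381, 0.1642, 0.2233]
orientation: [[0.193, 0.981, -0.002], [0.981, -0.193, -0.001], [-0.001, -0.001, -1.0]]
wrist_force: [-0.0, 0.2, -6.0]
finger_gap: 0.0403
```

```bash
python3 go.py 0.503 -0.2485 0.225; python3 - <<'E'
from h import *
for n,b in(("scene",(50,230,300,450)),("top",(150,280,190,370))):
    p,d=ctrl.grab_frame(n); np.savez(n+"2.npz",p=p,d=d);a=p[b[0]:b[1],b[2]:b[3],::-1]; a=cv2.resize(a,None,fx=3.3,fy=3.3,interpolation=cv2.INTER_CUBIC); cv2.imwrite(f"pics/{n}2.png",a)
E
```

```text
t 7.1 p [0.5381 0.1642 0.2233] yaw_y -11.144431113764812 F [-0.0443  0.2483 -6.0295] gap 0.040273862839950374 q [ -5.6384  30.5901 -21.533  101.1873  13.918   50.9458 -44.4366] tilt [-0.0016 -0.0007 -1.    ]
tool mm [-411.697    45.2761   -1.3532]
```

View pics/scene2.png

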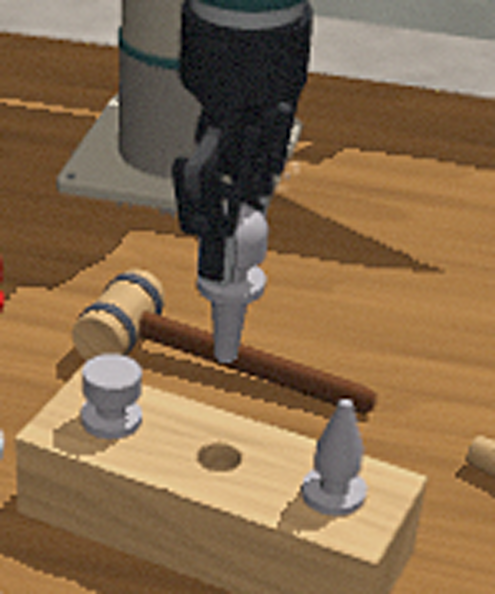

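```bash
python3 - <<'E'
from h import *
np.set_printoptions(precision=4,suppress=True)
x,y=.5385,.1643; z0=.2233-.0146
for n in("scene","top"): print(n,proj(n,[[x,y,z0],[x,y,z0-.055],[x,y,z0+.034]]))
z=np.load("scene2.npz"); p=z["p"]; d=z["d"]
c=p[50:230,300:450].copy()
# overlay outline of model
im=p[:,:,::-1].copy()
big=cv2.resize(im[100:180,330:420],None,fx=7,fy=7,interpolation=cv2.INTER_CUBIC)
def poly(r,zz,col):
    t=np.linspace(0,2*np.pi,60); q=proj("scene",np.c_[x+r*np.cos(t),y+r*np.sin(t),np.full(60,z0+zz)])
    q=((q-[330,100])*7+3).astype(int); cv2.polylines(big,[q],True,col,1)
poly(.007,-.055,(0,0,255)); poly(.022,0,(0,255,0)); poly(.022,.008,(0,255,0)); poly(.013,0,(255,0,0)); poly(.010,-.03,(0,0,255)); poly(.021,.042,(0,255,255))
cv2.imwrite("pics/ov2.png",big)
E
```

```text
scene [[369.1767 137.139 ]
 [367.7056 158.455 ]
 [370.1212 123.2309]]
top [[269.7857 221.4646]
 [272.4569 221.0554]
 [267.9418 221.7471]]
```

View pics/ov2.png

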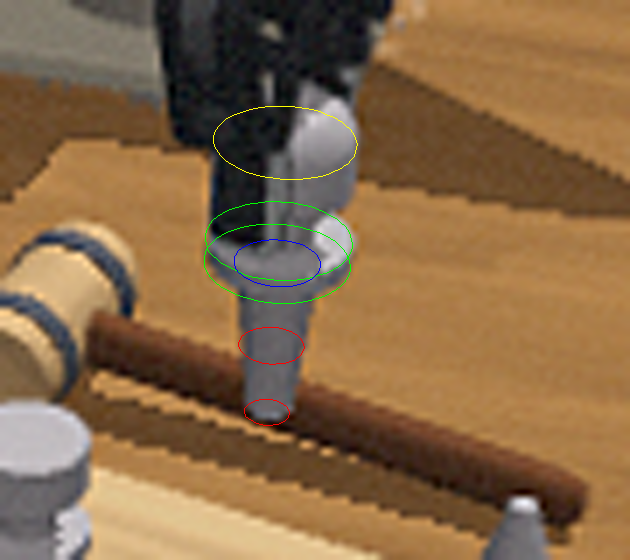

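The overlay of the stake model matches the held stake within about 1 px, upright and not slipped. Next I'll carry it to above the holder.

Emit:
jog_arm(
  series=[
    [1,[-15,1.6,0],0],
    [1,[-30,3.3,0],0],
    [1,[-42,4.6,0],0],
    [1,[-42,4.6,0],0],
    [1,[-42,4.6,0],0],
    [1,[-42,4.6,0],0],
    [1,[-42,4.6,0],0],
    [1,[-42,4.6,0],0],
    [1,[-42,4.6,0],0],
    [1,[-32,3.5,0],0],
    [1,[-25,2.7,0],0],
    [1,[-15,1.8,0],0],
    [1,[0,0,0],0],
    [1,[0,0,0],0],
    [1,[0,0,0],0],
  ],
)

```text
clock: 9.07
ee_pos: [0.5041, -0.2458, 0.2241]
orientation: [[0.191, 0.982, 0.0], [0.982, -0.191, 0.001], [0.001, 0.0, -1.0]]
wrist_force: [0.1, -0.3, -4.5]
finger_gap: 0.0398
```

```bash
cat > ov.py <<'E'
import sys; from h import *
tag=sys.argv[1]; dz=float(sys.argv[2]) if len(sys.argv)>2 else .0146
s=ctrl.read_state(); x,y,z=s["ee_pos"]; z0=z-dz
out=[]
for n,(r0,r1,c0,c1) in(("scene",(90,190,160,260)),("top",(180,280,410,510))):
    p,d=ctrl.grab_frame(n); np.savez(n+tag+".npz",p=p,d=d); f=4 if n=="scene" else 4
    raw=cv2.resize(p[r0:r1,c0:c1,::-1],None,fx=f,fy=f,interpolation=cv2.INTER_CUBIC); big=raw.copy()
    def poly(cx,cy,r,zz,col):
        t=np.linspace(0,2*np.pi,60); q=proj(n,np.c_[cx+r*np.cos(t),cy+r*np.sin(t),np.full(60,zz)])
        q=((q-[c0,r0]+.5)*f).astype(int); cv2.polylines(big,[q],True,col,1)
    for r,zz in((.007,-.055),(.022,0),(.022,.008),(.010,-.03)): poly(x,y,r,z0+zz,(0,255,0))
    poly(.503,-.2485,.0145,.09,(0,0,255))
    out.append(np.hstack([raw,big]) if 0 else big)
cv2.imwrite(f"pics/ov{tag}.png",np.hstack(out))
E
python3 go.py 0.503 -0.2485 0.17; python3 ov.py 3
```

```text
t 9.075 p [ 0.5041 -0.2458  0.2241] yaw_y -11.007366199518604 F [ 0.1068 -0.326  -4.5198] gap 0.039834807974312554 q [ 36.9266  30.2613 -20.8234 101.5066  13.3441  50.6632  -0.8181] tilt [ 0.0001  0.0006 -1.    ]
tool mm [-2.8877 -0.5914 54.0963]
```

View pics/ov3.png

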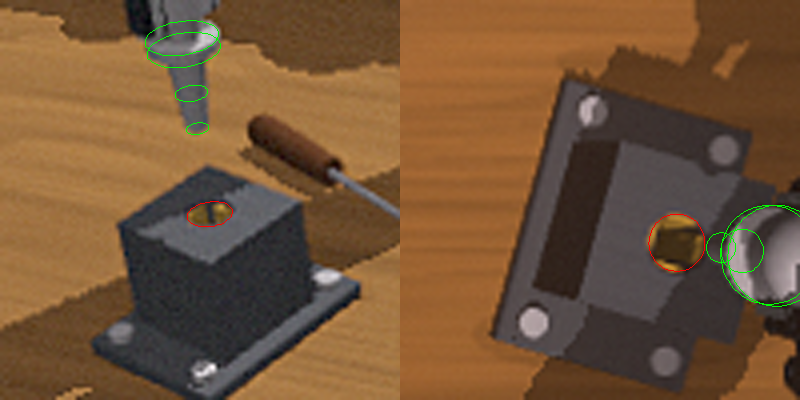

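The red circle matches the brass mouth in both views, at about (210,213) and (676,243) in the crops. I'll correct by 3 mm and lower to just above the mouth.

Emit:
jog_arm(
  series=[
    [1,[-2.9,-0.6,0],0],
    [1,[0,0,20],0],
    [1,[0,0,20],0],
    [1,[0,0,15],0],
    [1,[0,0,0],0],
    [1,[0,0,0],0],
  ],
)

```text
clock: 9.93
ee_pos: [0.5032, -0.2502, 0.1696]
orientation: [[0.193, 0.981, 0.001], [0.981, -0.193, -0.0], [-0.0, 0.001, -1.0]]
wrist_force: [0.4, 0.5, -4.8]
finger_gap: 0.0394
```

```bash
python3 go.py 0.503 -0.2485 0.1146; python3 ov.py 4
```

```text
t 9.925 p [ 0.5032 -0.2502  0.1696] yaw_y -11.136702095200858 F [ 0.3503  0.5005 -4.7953] gap 0.03935511077913865 q [ 36.1765  34.2249 -19.271  104.6027  15.5871  43.6934  -2.4748] tilt [ 0.0011 -0.0004 -1.    ]
tool mm [ 1.6469 -0.6003 54.9897]
```

View pics/ov4.png

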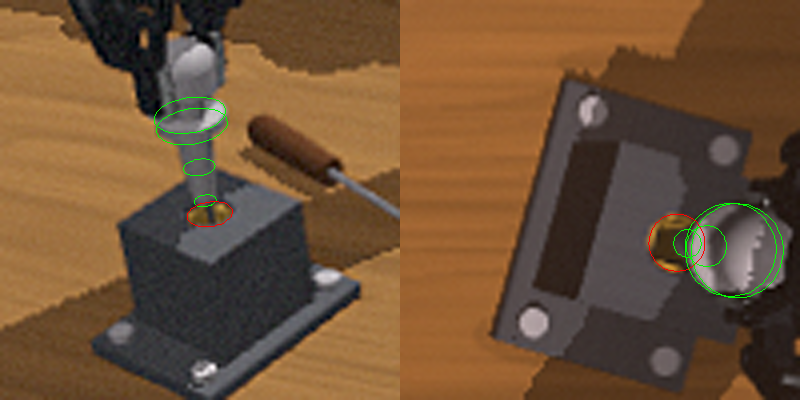

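```bash
cat > avg.py <<'E'
from h import *
np.set_printoptions(precision=4,suppress=True)
A=[];F=[]
for i in range(8):
    s=ctrl.read_state(); A.append(s["ee_pos"]);F.append(s["wrist_force"]); ctrl.grab_frame("top")
A=np.array(A); print("t",s["clock"],"mean",A.mean(0),"std",A.std(0),"F",np.mean(F,0),"gap",s["finger_gap"])
R=np.array(s["orientation"]); print("tool mm to target",R.T@(np.array([.503,-.2485,.1046])-A.mean(0))*1000)
E
python3 avg.py
```

```text
t 10.375 mean [ 0.5029 -0.2502  0.1695] std [0.0002 0.0001 0.0002] F [-0.1412  0.2315 -4.4159] gap 0.03964147222148491
tool mm to target [ 1.6739 -0.2824 64.9308]
```

Emit:
jog_arm(
  series=[
    [1,[1.6,-0.3,0],0],
    [1,[0,0,10],0],
    [1,[0,0,10],0],
    [1,[0,0,10],0],
    [1,[0,0,10],0],
    [1,[0,0,8],0],
    [1,[0,0,0],0],
    [1,[0,0,0],0],
  ],
)

```text
clock: 11.42
ee_pos: [0.5026, -0.2486, 0.1211]
orientation: [[0.193, 0.981, -0.0], [0.981, -0.193, -0.0], [-0.0, -0.0, -1.0]]
wrist_force: [-0.3, 0.0, -4.4]
finger_gap: 0.0398
```

```bash
python3 avg.py; python3 ov.py 5
```

```text
t 11.775 mean [ 0.5026 -0.2486  0.1213] std [0.     0.     0.0001] F [-0.7178 -0.9459 -4.4392] gap 0.040053181604134076
tool mm to target [ 0.1626  0.3935 16.6577]
```

View pics/ov5.png

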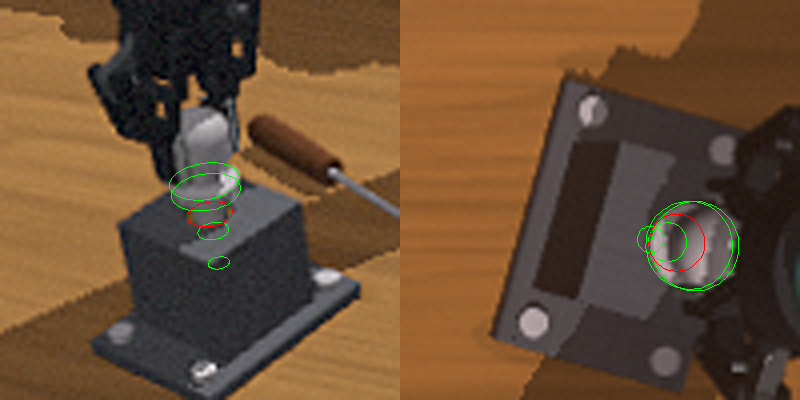

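The shank is in the socket with almost no side load. I'll lower further in small steps, watching the force.

Emit:
jog_arm(
  series=[
    [1,[0,0.2,2],0],
    [1,[0,0,2],0],
    [1,[0,0,2],0],
    [1,[0,0,0],0],
  ],
)

```text
clock: 12.42
ee_pos: [0.5028, -0.2488, 0.1149]
orientation: [[0.193, 0.981, 0.0], [0.981, -0.193, -0.0], [-0.0, 0.0, -1.0]]
wrist_force: [-0.7, -3.0, -3.0]
finger_gap: 0.04
```

Emit:
jog_arm(
  series=[
    [1,[0,0,2],0],
    [1,[0,0,2],0],
    [1,[0,0,0],0],
  ],
)

```text
clock: 12.8
ee_pos: [0.5029, -0.2488, 0.1113]
orientation: [[0.193, 0.981, 0.0], [0.981, -0.193, -0.001], [-0.001, 0.0, -1.0]]
wrist_force: [-2.6, -2.9, 3.7]
finger_gap: 0.04
```

Emit:
jog_arm(
  series=[
    [1,[0,0,2],0],
    [1,[0,0,1],0],
    [1,[0,0,0],0],
  ],
)

```text
clock: 13.18
ee_pos: [0.503, -0.2489, 0.1087]
orientation: [[0.193, 0.981, 0.001], [0.981, -0.193, -0.001], [-0.001, 0.001, -1.0]]
wrist_force: [-2.8, -3.4, 8.3]
finger_gap: 0.0402
```

Emit:
jog_arm(
  series=[
    [1,[-0.4,-0.2,1],0],
    [1,[0,0,1],0],
    [1,[0,0,0],0],
  ],
)

```text
clock: 13.55
ee_pos: [0.503, -0.2491, 0.107]
orientation: [[0.193, 0.981, 0.001], [0.981, -0.193, -0.001], [-0.001, 0.001, -1.0]]
wrist_force: [-3.3, -2.2, 10.0]
finger_gap: 0.04
```

Emit:
jog_arm(
  series=[
    [1,[0,0,1],0],
    [1,[0,0,1],0],
    [1,[0,0,0],0],
  ],
)

```text
clock: 13.92
ee_pos: [0.503, -0.2491, 0.1053]
orientation: [[0.193, 0.981, 0.001], [0.981, -0.193, -0.001], [-0.001, 0.001, -1.0]]
wrist_force: [-3.9, -2.0, 12.9]
finger_gap: 0.0396
```

Emit:
jog_arm(
  series=[
    [1,[-0.2,-0.3,1],0],
    [1,[0,0,0.5],0],
    [1,[0,0,0],0],
  ],
)

```text
clock: 14.3
ee_pos: [0.503, -0.2492, 0.1046]
orientation: [[0.193, 0.981, 0.002], [0.981, -0.193, -0.001], [-0.001, 0.002, -1.0]]
wrist_force: [-5.0, -1.4, 18.9]
finger_gap: 0.0402
```

Emit:
jog_arm(
  series=[
    [1,[0,0,1],0],
    [1,[0,0,0],0],
    [1,[0,0,0],0],
  ],
)

```text
clock: 14.68
ee_pos: [0.503, -0.2492, 0.1045]
orientation: [[0.193, 0.981, 0.002], [0.981, -0.193, -0.002], [-0.001, 0.002, -1.0]]
wrist_force: [-7.0, -1.2, 26.6]
finger_gap: 0.0397
```

The height has stopped at 0.1045 while the force rises steeply, so the shoulder has bottomed. I'll unload the preload, release, rise and inspect.

Emit:
jog_arm(
  series=[
    [1,[0,0,0.6],0],
    [1,[0,0,0],0],
    [1,[0.2,-0.5,-1.8],0],
    [1,[0,-0.4,-0.9],0],
    [1,[0,0,0],0],
  ],
)

```text
clock: 15.3
ee_pos: [0.5029, -0.2492, 0.1047]
orientation: [[0.193, 0.981, 0.003], [0.981, -0.193, -0.001], [-0.001, 0.003, -1.0]]
wrist_force: [-1.5, -3.2, 9.4]
finger_gap: 0.0398
```

Emit:
jog_arm(
  series=[
    [0.8,[0,0,0],0],
    [0.6,[0,0,0],0],
    [0.4,[0,0,0],0],
    [0.2,[0,0,0],0],
    [0,[0,0,0],0],
    [0,[0,0,0],0],
    [0,[0,0,0],0],
    [0,[0,0,0],0],
  ],
)

```text
clock: 16.3
ee_pos: [0.5014, -0.2486, 0.1036]
orientation: [[0.193, 0.981, -0.0], [0.981, -0.193, 0.0], [0.0, -0.0, -1.0]]
wrist_force: [-0.4, 1.2, 0.1]
finger_gap: 0.0854
```

Emit:
jog_arm(
  series=[
    [0,[0,0,-10],0],
    [0,[0,0,-25],0],
    [0,[0,0,-40],0],
    [0,[0,0,-30],0],
    [0,[0,0,0],0],
    [0,[0,0,0],0],
  ],
)

```text
clock: 17.05
ee_pos: [0.5009, -0.2485, 0.2086]
orientation: [[0.193, 0.981, -0.0], [0.981, -0.193, -0.0], [-0.0, -0.0, -1.0]]
wrist_force: [0.1, -0.9, 0.2]
finger_gap: 0.0855
```

```bash
cat > ck.py <<'E'
import sys; from h import *
tag=sys.argv[1]; x,y,z0=.503,-.2487,.09; out=[]
for n,(r0,r1,c0,c1) in(("scene",(90,190,160,260)),("top",(180,280,410,510))):
    p,d=ctrl.grab_frame(n); np.savez(n+tag+".npz",p=p,d=d); f=4
    big=cv2.resize(p[r0:r1,c0:c1,::-1],None,fx=f,fy=f,interpolation=cv2.INTER_CUBIC); raw=big.copy()
    for r,zz in((.022,0),(.022,.008),(.021,.042),(.021,.026)):
        t=np.linspace(0,2*np.pi,60); q=proj(n,np.c_[x+r*np.cos(t),y+r*np.sin(t),np.full(60,z0+zz)])
        cv2.polylines(big,[((q-[c0,r0]+.5)*f).astype(int)],True,(0,255,0),1)
    out.append(np.hstack([raw,big]))
    X=cloud(n,d).reshape(-1,3); m=(X[:,2]>.095)&(X[:,2]<.16)&(np.hypot(X[:,0]-x,X[:,1]-y)<.024)
    Q=X[m]; 
    if len(Q): print(n,len(Q),"zmax",np.percentile(Q[:,2],[95,99,100]),"mid head",((Q[Q[:,2]>.118].min(0)+Q[Q[:,2]>.118].max(0))/2))
cv2.imwrite(f"pics/ck{tag}.png",cv2.resize(np.vstack(out),(600,600)))
s=ctrl.read_state(); print(s["clock"],s["ee_pos"],s["wrist_force"],s["finger_gap"])
E
python3 ck.py 6
```

```text
scene 347 zmax [0.1461838  0.14801151 0.15094963] mid head [ 0.50627029 -0.24663082  0.1345255 ]
top 509 zmax [0.14794446 0.1498162  0.15129639] mid head [ 0.50284094 -0.24724911  0.13465855]
17.15 [ 0.50060796 -0.24834055  0.20773571] [-0.0744855  -0.82104295  0.14568943] 0.08556267402321927
```

View pics/ck6.png

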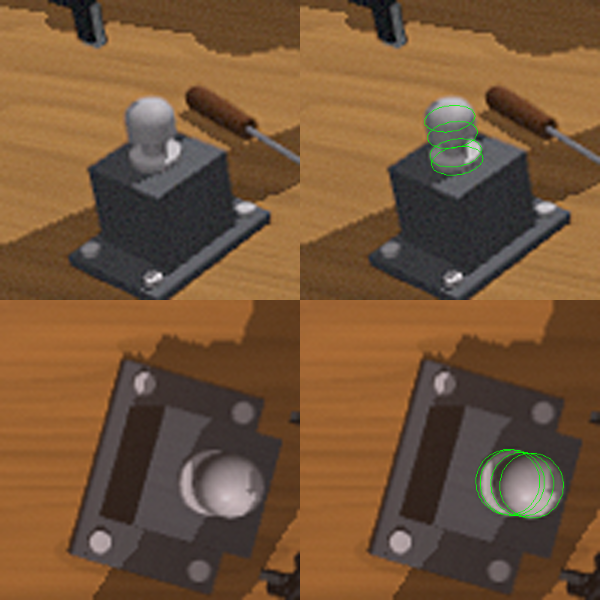

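The stake is released and the overlay fits a seated stake in both views. As a check, and to level it if needed, I'll press centrally on the dome with shut fingertips. Contact is expected at z≈0.147 if it is flush.

Emit:
jog_arm(
  series=[
    [1,[0.1,2.3,0],0],
    [1,[0,0,20],0],
    [1,[0,0,20],0],
    [1,[0,0,13],0],
    [1,[0,0,0],0],
    [1,[0,0,0],0],
    [1,[0,0,0],0],
  ],
)

```text
clock: 18.02
ee_pos: [0.5042, -0.2491, 0.1564]
orientation: [[0.193, 0.981, 0.001], [0.981, -0.193, -0.001], [-0.0, 0.001, -1.0]]
wrist_force: [0.6, 0.4, 0.3]
finger_gap: -0.0001
```

```bash
python3 go.py 0.503 -0.2487 0.147
```

```text
t 18.025 p [ 0.5042 -0.2491  0.1564] yaw_y -11.141949097366048 F [0.5976 0.3888 0.2973] gap -7.241203684420103e-05 q [ 35.7931  35.2853 -18.9635 105.2136  16.2789  42.0703  -3.2318] tilt [ 0.0014 -0.0006 -1.    ]
tool mm [ 0.1943 -1.2678  9.3482]
```

Emit:
jog_arm(
  series=[
    [1,[0,-1,4],0],
    [1,[0,0,3],0],
    [1,[0,0,1],0],
    [1,[0,0,1],0],
    [1,[0,0,0],0],
  ],
)

```text
clock: 18.65
ee_pos: [0.5027, -0.2488, 0.1469]
orientation: [[0.193, 0.981, 0.0], [0.981, -0.193, -0.0], [-0.0, 0.0, -1.0]]
wrist_force: [-1.4, 0.5, 2.7]
finger_gap: 0.0
```

Emit:
jog_arm(
  series=[
    [1,[0,0,1],0],
    [1,[0,0,1],0],
    [1,[0,0,0],0],
  ],
)

```text
clock: 19.02
ee_pos: [0.5029, -0.2489, 0.1466]
orientation: [[0.193, 0.981, 0.001], [0.981, -0.193, -0.001], [-0.001, 0.001, -1.0]]
wrist_force: [-4.2, 1.6, 17.3]
finger_gap: 0.0001
```

Emit:
jog_arm(
  series=[
    [1,[0,-0.4,1],0],
    [1,[0,0,0],0],
    [1,[0,0,0],0],
  ],
)

```text
clock: 19.4
ee_pos: [0.5029, -0.2489, 0.1466]
orientation: [[0.193, 0.981, 0.002], [0.981, -0.193, -0.002], [-0.001, 0.002, -1.0]]
wrist_force: [-5.2, 3.0, 23.4]
finger_gap: -0.0002
```

Emit:
jog_arm(
  series=[
    [1,[0,0,-4],0],
    [1,[0,0,-15],0],
    [1,[0,0,-40],0],
    [1,[0,0,-50],0],
    [1,[-50,0,0],0],
    [1,[-50,0,0],0],
    [1,[-50,0,0],0],
    [1,[0,0,0],0],
    [1,[0,0,0],0],
    [1,[0,0,0],0],
  ],
)

```text
clock: 20.65
ee_pos: [0.4741, -0.3941, 0.2529]
orientation: [[0.191, 0.982, 0.001], [0.982, -0.191, 0.001], [0.001, 0.0, -1.0]]
wrist_force: [0.8, -0.8, 0.5]
finger_gap: -0.0002
```

```bash
python3 ck.py 7; python3 - <<'E'
from h import *
z=np.load("scene7.npz")["p"]; cv2.imwrite("pics/scene7.png",z[:,:,::-1])
np.set_printoptions(precision=4,suppress=True)
# head-centre vs shoulder, rack before as reference
for n in("top","scene"):
  for f,x,y,z0 in((n+"0.npz",.539,.1645,.07),(n+"7.npz",.503,-.2487,.09)):
    X=cloud(n,np.load(f)["d"]).reshape(-1,3); Q=X[np.hypot(X[:,0]-x,X[:,1]-y)<.024]-[x,y,z0]; Q=Q[(Q[:,2]>.042)&(Q[:,2]<.07)]
    print(f,len(Q),np.percentile(Q[:,2],[80,90,97]))
E
```

```text
scene 344 zmax [0.1467216  0.14849547 0.14939601] mid head [ 0.50682441 -0.24671677  0.13438354]
top 507 zmax [0.14803932 0.149492   0.15034545] mid head [ 0.50295337 -0.24723414  0.13442001]
20.75 [ 0.47402142 -0.3944899   0.25289254] [ 0.18844792  0.4282149  -0.1205102 ] 0.00038948363372967213
top0.npz 355 [0.0559 0.0572 0.0584]
top7.npz 352 [0.0562 0.0577 0.0587]
scene0.npz 199 [0.0563 0.057  0.0579]
scene7.npz 143 [0.0551 0.0571 0.0584]
```

View pics/ck7.png

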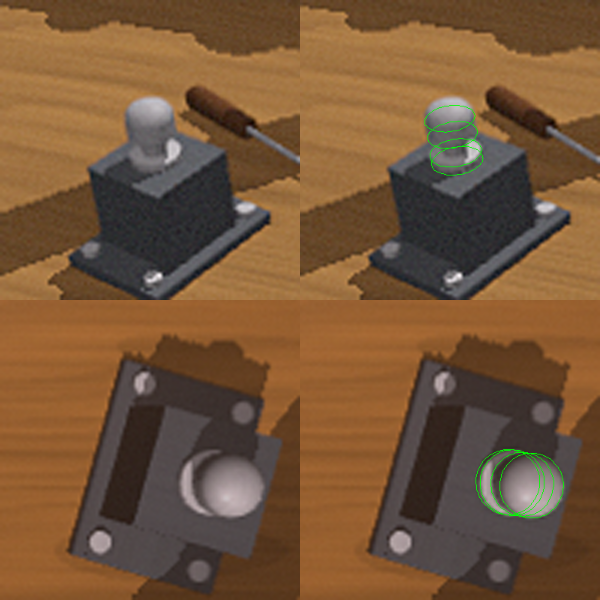

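View pics/scene7.png

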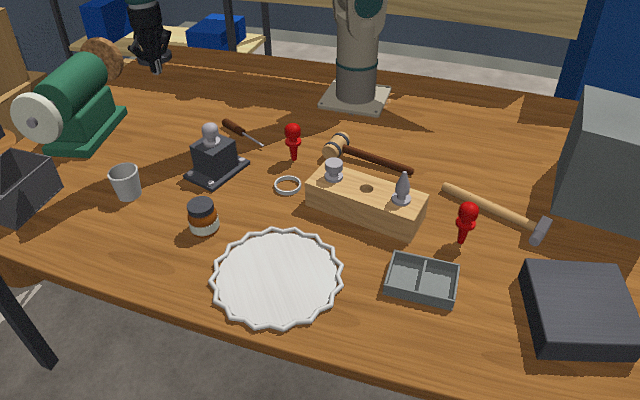

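The final picture shows the domed stake seated upright in the holder at (210,140). The flat stake at (333,170) and the cone at (401,188) are still in the rack, the salver at (277,279) has not moved, and the arm is clear. I'm handing in.

```bash
python3 -c "
from plant import ctrl
print(ctrl.job_done())"
```

```text
the job is handed in; nothing more can be done
None
```

The steel domed stake is seated in the bench holder, released, and handed in at about 20.8 s of the 48 s allowed. I took it from the middle hole of the rack and lowered it into the socket. I pressed it home through the grip, opened the gripper, then pressed on the dome with shut fingertips at about 23 N.

**Seating:**
- While pressing, the height stopped at TCP z 0.1045 as the force rose to about 27 N, more than the 18 N needed.
- The fingertips touched the dome at z 0.1469, against 0.147 for a flush shoulder. It moved only 0.3 mm more under the 23 N.
- Dome height above the support face, from depth, matches the earlier reading in the rack within about 1 mm.
- The model overlay fits in both views.

**Surroundings:** In the last scene picture the flat and cone stakes are in their holes, the salver is where it lay, and the arm is clear.

**Disagreements:**
- The finger gap read about 40 mm on the 42 mm band, but the stake did not slip.
- Sideways forces of up to about 7 N showed while pressing. I eased them off before letting go.
- The scene camera put the head centre about 4 mm further in x than the top camera. I put this down to that camera seeing only one side of the head, and did not check it separately.

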